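# Load the gauge marking station and lower its pen

### The arm

A 6-joint arm with a two-finger parallel gripper is mounted at the origin on the work surface. World frame = base frame: x ahead of the robot, y to its left, z up, the work surface at z = 0. Lengths are in mm, angles in degrees, forces in N, time in s.
With the tool pointing down it reaches from about 300 to 850 mm from the base axis. Payload 4.2 kg.
Tool frame: the origin (TCP) lies between the finger pads; the fingertips stand ahead of it and the grasp point (between the pads) lies 3 mm ahead of it (nose_length is the z of the fingertips in the tool frame, in mm); z points along the fingers, y is the line along which they close (so a half turn about z gives the same grasp; the last joint's range is limited). The gripper opens to 91 mm and grips with 3 to 60 N. Pads are 32 mm wide; open, the fingers measure 118 mm over their backs; the gripper's body (76 mm by 178 mm) begins 60 mm behind the grasp point.
Start: joints at [64.572, 18.312, 89.639, -0, 72.044, -1.146], TCP at [236.46, 524.148, 204.576] pointing down, gripper open.
Joint ranges: [-177.97, 177.97], [-48.28, 115.42], [12.27, 149.76], [-77.06, 257.06], [2.81, 150.46], [-146.56, 146.56]. Speed limits (degrees/s): [147.25, 147.25, 180, 180, 180, 180].

### API

Orientations are given as [roll, pitch, yaw] about the fixed x, y, z axes, in that order (R = Rz(yaw) Ry(pitch) Rx(roll)).
In Python, from workcell import state, grab_frame, camera_params, job_done, nose_length gives the robot as it stands.
- The arm moves only by the tool step_arm, never from a script. Its argument "plan" is a list that holds one entry, the list of rows, each a list of 5 numbers: the shift along the tool's x, y, z in cm, then the turn about the tool's z in rad, then the opening, from 0 (shut) to 1 (fully open). In form: [[[x, y, z, turn, gripper], ...]]. A call has 1 to 20 rows; each row is the pose to reach, as a shift and turn from the pose commanded when the call began, along the tool's axes at that moment; what a row does not reach only later rows make up. A row lasts 1/8 s, in which the tool goes at most 62.5 mm and 10.7 degrees, less where a joint would pass 70% of its speed; a pose out of reach is approached as far as the arm can. A call with a gripper value outside its range is refused whole. The fingers move at their own pace and stop on an object; "newtons" is the grip in N (left out, the last holds). Time passes only in rows, so rows that repeat a pose let the fingers close. It gives the time, the measured TCP pose, the force, the opening and the grip force at its end, in the units of the state.
- state(): the state, without advancing time (a new reading comes with each control period).
- grab_frame(name): name is "scene" or "top" or "wrist"; returns the picture (400x640x3 uint8, blue, green, red); there is no depth.
- camera_params(name): a dict with "camera_matrix" (3x3 intrinsics, pixels), "k1" (the pictures are not rectified: a ray, as slopes to the right and down, at radius r is drawn at 1 + k1 r^2 times it, then the intrinsics apply), "R" (3x3) and "t" (3): a world point X has camera coordinates R X + t; the wrist camera has in their place "mount" (4x4, takes a point from camera to tool coordinates, whose origin is the TCP and whose axes are the flange's). Camera axes: x right, y down, z forward; pixel columns grow to the right and rows downward; lengths in mm; the calibration is good to about 2 mm. A picture is of the moment at which its call begins: read the wrist's pose just before it. camera_params takes no time and is no camera call.
- job_done(): hands the job in; it is judged then, once.
The state is a dict: "time_s": time; "qpos": joint angles; "qvel": joint speeds; "effort": joint torques, N m; "ee_pos": TCP position; "ee_rot": TCP orientation; "force": force on the tool from outside, world axes, zero at the start; "torque": the same for the moment, N m; "gripper_width": finger opening in mm; "gripper_force": force on a finger pad.
Only numpy, scipy, OpenCV 4.12 (cv2) and the standard library are available. Lean on these libraries where they do the work, as an engineer would, in place of code of your own. Each camera call takes 0.05 s, during which the arm holds its last target. There are 200 camera calls.

### The job

Set up the marking station for a run: first lift the pen lever on the head fully up, then swing the keeper bar open until it stands about upright, and lay every dial thermometer that is on the bench in a slot of its own, dial up, case centred on its round pad and stem pointing to the rear in both comb notches. When all are in, swing the keeper bar fully shut into its detent, and only then push the pen lever fully down again. Leave the flanges, tools, jar and cup where they are.

Things in the scene. Friction and masses are not known exactly. Their poses are not given: they have to be found in the camera images.
- station: Marking station, fixed to the bench. Origin on the bench under the middle of the row of 4 pads; x along the slots to the rear, y left along the row, z up. Base plate 8 mm thick, x -38..208, y +-118 mm. Two combs across at x 67 and 130 mm (10 thick, 24 high above plate, 18 mm notches, bottoms 7 above plate). White head at left rear: x 110..215, y 146..202, z 105..190 mm. Rail 46 mm high at x 213 mm.
- pen_lever (a joint): Pen lift lever on the front of the white head, on a level hinge along the station's y at x 122, z 150 mm. 0 = fully down (pen lowered), 0.84 rad = fully up (end stops). At 0 it droops 0.42 rad below level towards the robot, at 0.42 it is level. Stays where left: friction about 0.14 N m (1.5 N at the knob).
- pen_lever_tip (a point): Centre of the lever's black ball knob, 20 mm in diameter, 100 mm from the pivot on an 8 mm steel arm, at y 174 mm in the station's frame; open space on all sides.
- keeper (a joint): Keeper: a 12 mm round bar across all four slots on two side arms, level hinge along the station's y behind the combs. 0 = shut (bar level, 3 mm above seated stems, held by a sprung detent); swings up and back: 1.57 = upright, 1.8 rad = stop. The detent has its crest at 0.15 rad; passing it takes about 4 to 6 N at the grip either way. Elsewhere friction (0.14 N m, 2 N at the grip) holds it.
- keeper_grip (a point): Middle of the keeper's black round grip, 16 mm in diameter, 50 mm long, along the station's y, sticking out beyond the right-hand arm (35 mm away). 75 mm from the hinge axis (x 175, z 36 mm in the station's frame). When shut: x 100, y -143, z 36 mm in the station's frame, over bare bench.
- slot1 (a point): Centre of the round dark pad (46 mm across) of slot 1, on top of the base plate, 8 mm above the bench, at y -81 mm in the station's frame; A gauge is seated with its case centred here, flat on the plate, its stem pointing along the station's +x through both combs. Behind it (x -20 mm, y +-27 mm from here) stand two tapered 12 mm locating pins, 18 mm high, 3.6 mm clear of a centred case.
- slot2 (a point): Centre of the round dark pad (46 mm across) of slot 2, on top of the base plate, 8 mm above the bench, at y -27 mm in the station's frame; A gauge is seated with its case centred here, flat on the plate, its stem pointing along the station's +x through both combs. Behind it (x -20 mm, y +-27 mm from here) stand two tapered 12 mm locating pins, 18 mm high, 3.6 mm clear of a centred case.
- slot3 (a point): Centre of the round dark pad (46 mm across) of slot 3, on top of the base plate, 8 mm above the bench, at y 27 mm in the station's frame; A gauge is seated with its case centred here, flat on the plate, its stem pointing along the station's +x through both combs. Behind it (x -20 mm, y +-27 mm from here) stand two tapered 12 mm locating pins, 18 mm high, 3.6 mm clear of a centred case.
- slot4 (a point): Centre of the round dark pad (46 mm across) of slot 4, on top of the base plate, 8 mm above the bench, at y 81 mm in the station's frame; A gauge is seated with its case centred here, flat on the plate, its stem pointing along the station's +x through both combs. Behind it (x -20 mm, y +-27 mm from here) stand two tapered 12 mm locating pins, 18 mm high, 3.6 mm clear of a centred case.
- gauge1: Dial thermometer 1 (may be absent), about 160 g, lying face up, all alike. Round case 48 mm across, 28 high; along its x axis a square neck 18 x 18 mm (x 24..56; grip it across y at x about 39 mm) then a round stem, 10 mm diameter, to x 150 mm; neck and stem are centred 14 mm above the underside. Origin: centre of the case underside, z up through the dial.
- gauge1_tip (a point): End of gauge 1's stem, 150 mm from the case centre, 14 mm above the underside's level.
- gauge2: Dial thermometer 2 (may be absent), about 160 g, lying face up, all alike. Round case 48 mm across, 28 high; along its x axis a square neck 18 x 18 mm (x 24..56; grip it across y at x about 39 mm) then a round stem, 10 mm diameter, to x 150 mm; neck and stem are centred 14 mm above the underside. Origin: centre of the case underside, z up through the dial.
- gauge2_tip (a point): End of gauge 2's stem, 150 mm from the case centre, 14 mm above the underside's level.
- gauge3: Dial thermometer 3 (may be absent), about 160 g, lying face up, all alike. Round case 48 mm across, 28 high; along its x axis a square neck 18 x 18 mm (x 24..56; grip it across y at x about 39 mm) then a round stem, 10 mm diameter, to x 150 mm; neck and stem are centred 14 mm above the underside. Origin: centre of the case underside, z up through the dial.
- gauge3_tip (a point): End of gauge 3's stem, 150 mm from the case centre, 14 mm above the underside's level.
- gauge4: Dial thermometer 4 (may be absent), about 160 g, lying face up, all alike. Round case 48 mm across, 28 high; along its x axis a square neck 18 x 18 mm (x 24..56; grip it across y at x about 39 mm) then a round stem, 10 mm diameter, to x 150 mm; neck and stem are centred 14 mm above the underside. Origin: centre of the case underside, z up through the dial.
- gauge4_tip (a point): End of gauge 4's stem, 150 mm from the case centre, 14 mm above the underside's level.
- flange1: Bystander, to be left alone: a loose steel flange disc, 76 mm across, 22 mm high, behind at the left.
- flange2: Bystander, to be left alone: a loose steel flange disc, 68 mm across, 22 mm high, near the robot at the left.
- screwdriver: Bystander, to be left alone: a screwdriver lying behind the station.
- wrench: Bystander, to be left alone: a wrench lying at the far right.
- jar: Bystander, to be left alone: a jar 56 mm across, 50 mm high, behind at the right.
- cup: Bystander, to be left alone: a steel cup 76 mm across, 90 mm high, at the far right.
- brush: Bystander, to be left alone: a brush lying at the far left.
Mind the look-alikes: they are no part of the job. What is shaped like the gauge2 but orange is not meant.

How it is judged (in metres and radians):
On the way, in this order (a step that is already met when the one before it is completed fails the run):
1. pen lever fully up (over 0.68 rad) with the keeper still shut (value of joint pen_lever above 0.68 rad and value of joint keeper below 0.1 rad), for 0.2 s.
2. keeper bar swung open (over 1.3 rad), lever still up (value of joint keeper above 1.3 rad and value of joint pen_lever above 0.6 rad), for 0.2 s.
3. every gauge present lies in a slot while the keeper is open ((distance between gauge1 and slot1 below 0.012 m or distance between gauge1 and slot2 below 0.012 m or distance between gauge1 and slot3 below 0.012 m or distance between gauge1 and slot4 below 0.012 m) and angle between each of gauge1, gauge2, gauge3, gauge4's own z axis and vertical below 0.08 rad and x of each of gauge1_tip, gauge2_tip, gauge3_tip, gauge4_tip in the frame of station above 0.125 m and (distance between gauge2 and slot1 below 0.012 m or distance between gauge2 and slot2 below 0.012 m or distance between gauge2 and slot3 below 0.012 m or distance between gauge2 and slot4 below 0.012 m) and (distance between gauge3 and slot1 below 0.012 m or distance between gauge3 and slot2 below 0.012 m or distance between gauge3 and slot3 below 0.012 m or distance between gauge3 and slot4 below 0.012 m) and (distance between gauge4 and slot1 below 0.012 m or distance between gauge4 and slot2 below 0.012 m or distance between gauge4 and slot3 below 0.012 m or distance between gauge4 and slot4 below 0.012 m) and value of joint keeper above 1 rad), for 0.2 s.
4. keeper bar shut in its detent (under 0.12 rad), pen lever still up (value of joint keeper below 0.12 rad and value of joint pen_lever above 0.6 rad), for 0.2 s.
5. pen lever fully down (under 0.1 rad) (value of joint pen_lever below 0.1 rad), for 0.2 s.
At the end, for the whole second after the job is handed in: Every gauge present lies in a slot (case centre within 12 mm of a pad's centre, dial up within 0.08 rad, stem tip more than 125 mm towards the rear of the pads), the keeper is shut (under 0.12 rad) and the pen lever down (under 0.1 rad) ((distance between gauge1 and slot1 below 0.012 m or distance between gauge1 and slot2 below 0.012 m or distance between gauge1 and slot3 below 0.012 m or distance between gauge1 and slot4 below 0.012 m) and angle between each of gauge1, gauge2, gauge3, gauge4's own z axis and vertical below 0.08 rad and x of each of gauge1_tip, gauge2_tip, gauge3_tip, gauge4_tip in the frame of station above 0.125 m and (distance between gauge2 and slot1 below 0.012 m or distance between gauge2 and slot2 below 0.012 m or distance between gauge2 and slot3 below 0.012 m or distance between gauge2 and slot4 below 0.012 m) and (distance between gauge3 and slot1 below 0.012 m or distance between gauge3 and slot2 below 0.012 m or distance between gauge3 and slot3 below 0.012 m or distance between gauge3 and slot4 below 0.012 m) and (distance between gauge4 and slot1 below 0.012 m or distance between gauge4 and slot2 below 0.012 m or distance between gauge4 and slot3 below 0.012 m or distance between gauge4 and slot4 below 0.012 m) and value of joint keeper below 0.12 rad and value of joint pen_lever below 0.1 rad); the robot touches nothing.
It fails at once if a bystander moved more than 40 mm or tipped over (distance of any of flange1, flange2, screwdriver, wrench, jar, cup, brush from where it was at the start of the episode above 0.04 m or angle between any of jar, cup, flange1, flange2's own z axis and vertical above 0.6 rad).
Of gauge1, gauge2, gauge3, gauge4 only 3 to 4 are there at a start; the rules pass over those that are not, and their reading is None.
At some moment in a run one of gauge1, gauge2, gauge3, gauge4 may be knocked a few centimetres aside while the robot is not near it.
Once in a run the grip may slacken for a moment while it holds something.
It also fails if it takes over 210 s, if anything falls off the work surface, if the arm or the gripper's body presses on something with over 40 N, if the wrist force passes 120 N, or if a joint passes its speed limit or range.

## Working session

There is one attempt and no reset: what is moved stays moved. The work goes in short steps, Python scripts to look and compute and a tool call to move; the robot and the scene stay as the last step left them, time stands still between calls to the robot, and variables do not carry over. Pictures are saved under pics/ and viewed, at most 14 in all, crops included, and the job is handed in when it is done.

Besides the shell and the picture viewer there is one more tool, called after "Request:" by a JSON object that holds its "method" and its "body", one argument or row to a line. step_arm: Moves the arm, as the interface text tells. Its arguments: {"type":"object","properties":{"plan":{"type":"array","items":{"type":"array","items":{"type":"array","items":{"type":"number"}}}},"newtons":{"type":"number"}},"required":["plan"]}

```bash
mkdir -p pics; ls
python3 - <<'E'
from workcell import *
import cv2
s=state();print(s);print(nose_length() if callable(nose_length) else nose_length)
for n in("scene","top","wrist"):
    c=camera_params(n);print(n,c)
for n in("scene","top"):
    cv2.imwrite(f"pics/{n}0.png",grab_frame(n))
E
```

```text
pics
{'time_s': 0.0, 'qpos': array([ 6.45734256e+01,  1.83517406e+01,  8.97073276e+01, -8.80133319e-04,
        7.20433278e+01, -1.14647430e+00]), 'qvel': array([ 0.00020933,  0.00443848,  0.03076282,  0.07972452, -0.02788117,
        0.10167063]), 'effort': array([-1.67504422e-03, -4.12466955e+01, -2.31966430e+01,  7.25043425e-02,
        4.58180916e-02, -1.50675173e-04]), 'ee_pos': array([236.22097976, 523.65799366, 203.71305526]), 'ee_rot': array([-1.79897608e+02, -1.21217142e-03,  1.55720171e+02]), 'force': array([ 0.6416616 , -0.46686667, -0.04596054]), 'torque': array([0.02365462, 0.00156553, 0.05490226]), 'gripper_force': 0.0, 'gripper_width': 91.01110314233871}
22.0
scene {'camera_matrix': array([[376.9867676 ,   0.        , 324.94327322],
       [  0.        , 376.9867676 , 200.51326245],
       [  0.        ,   0.        ,   1.        ]]), 'k1': 0.0031756889140899794, 'R': array([[ 0.15218166,  0.98812506, -0.02120391],
       [ 0.60882718, -0.11062275, -0.78555208],
       [-0.77856933,  0.1066371 , -0.61843215]]), 't': array([ -89.77047244, -202.95015281, 1756.88387086])}
[... 310 characters left out ...]
2, -1.67141461e-01],
       [ 1.67172171e-01, -7.13038161e-04, -9.85927460e-01]]), 't': array([  14.6303853 ,  514.2617336 , 1160.98090099])}
wrist {'camera_matrix': array([[317.7073293 ,   0.        , 321.61084036],
       [  0.        , 317.7073293 , 199.55737403],
       [  0.        ,   0.        ,   1.        ]]), 'k1': -0.025617464685637886, 'mount': array([[ 6.16697707e-05, -9.59878081e-01, -2.80417662e-01,
         7.85586446e+01],
       [ 9.99999843e-01, -9.69917150e-05,  5.51926655e-04,
         9.16260184e-02],
       [-5.56980488e-04, -2.80417652e-01,  9.59877925e-01,
        -1.80954459e+02],
       [ 0.00000000e+00,  0.00000000e+00,  0.00000000e+00,
         1.00000000e+00]])}
```

View pics/top0.png

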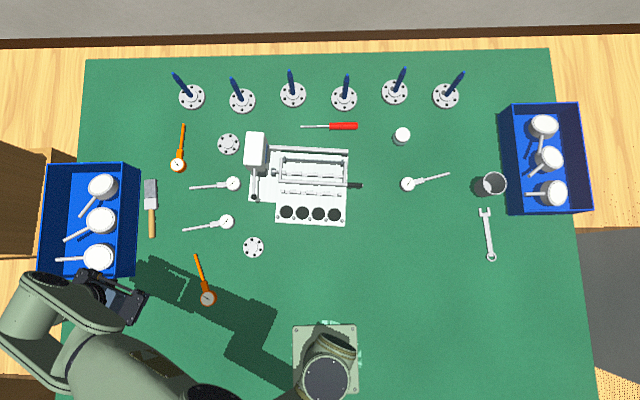

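View pics/scene0.png

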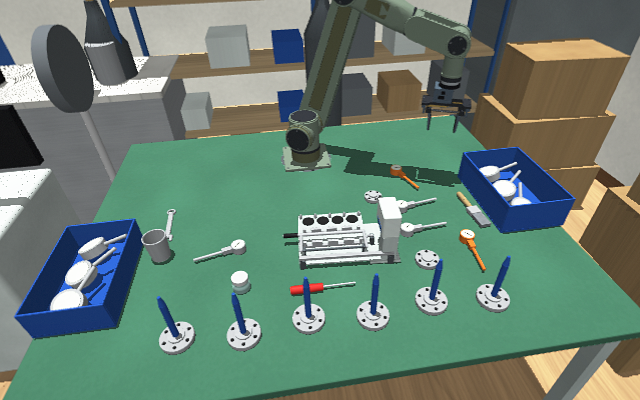

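The top view shows three white gauges: dials at about (233,184), (226,222) and (408,184). The orange look-alikes are at (178,165) and (207,297). The station pads run along (287..334, 213), and the keeper grip is at about (355,185).

```bash
cat > h.py <<'E'
from workcell import *
import numpy as np, cv2
from scipy.spatial.transform import Rotation as Ro
from scipy.optimize import least_squares
def pose(s=None):
    s=s or state(); T=np.eye(4);T[:3,:3]=Ro.from_euler('xyz',s['ee_rot'],degrees=True).as_matrix();T[:3,3]=s['ee_pos'];return T
def cam(n,T=None):
    c=camera_params(n)
    if n=='wrist':
        M=(pose() if T is None else T)@c['mount']; R=M[:3,:3].T;t=-R@M[:3,3]
    else: R,t=c['R'],c['t']
    return c['camera_matrix'],c['k1'],R,t
def ray(C,u,v):
    K,k,R,t=C; d=np.array([(u-K[0,2])/K[0,0],(v-K[1,2])/K[1,1]]);p=d.copy()
    for _ in range(10): p=d/(1+k*(p@p))
    return -R.T@t, R.T@np.array([p[0],p[1],1])
def on(C,u,v,z):
    o,d=ray(C,u,v);return o+d*(z-o[2])/d[2]
def proj(C,X):
    K,k,R,t=C;p=R@np.asarray(X,float)+t;p=p[:2]/p[2];p=p*(1+k*(p@p));return K[:2,:2]@p+K[:2,2]
def crop(n,out,x0,y0,x1,y1,f,grid=20,T=None):
    im=grab_frame(n)[y0:y1,x0:x1]; im=cv2.resize(im,None,fx=f,fy=f,interpolation=cv2.INTER_CUBIC)
    for g in range(-(-x0//grid)*grid,x1,grid):
        x=int((g-x0)*f);cv2.line(im,(x,0),(x,6),(0,0,255),1);cv2.putText(im,str(g),(x,16),0,.35,(0,0,255),1)
    for g in range(-(-y0//grid)*grid,y1,grid):
        y=int((g-y0)*f);cv2.line(im,(0,y),(6,y),(0,0,255),1);cv2.putText(im,str(g),(8,y+4),0,.35,(0,0,255),1)
    cv2.imwrite(out,im)
E
python3 - <<'E'
from h import *
C=cam('top')
for n,u,v,z in [('g1',233,184,28),('g1t',191,187,14),('g2',226,222,28),('g2t',184,229,14),('g3',408,184,28),('g3t',449,174,14),('pad1',334,215,8),('pad4',287,212,8),('grip',355,185,36)]: print(n,on(C,u,v,z).round(0))
crop('top','pics/top1.png',240,125,370,235,6)
E
```

```text
g1 [564. 293.  28.]
g1t [560. 438.  14.]
g2 [437. 314.  28.]
g2t [419. 457.  14.]
g3 [ 550. -294.   28.]
g3t [ 584. -439.   14.]
pad1 [454. -44.   8.]
pad4 [468. 114.   8.]
grip [ 550. -116.   36.]
```

View pics/top1.png

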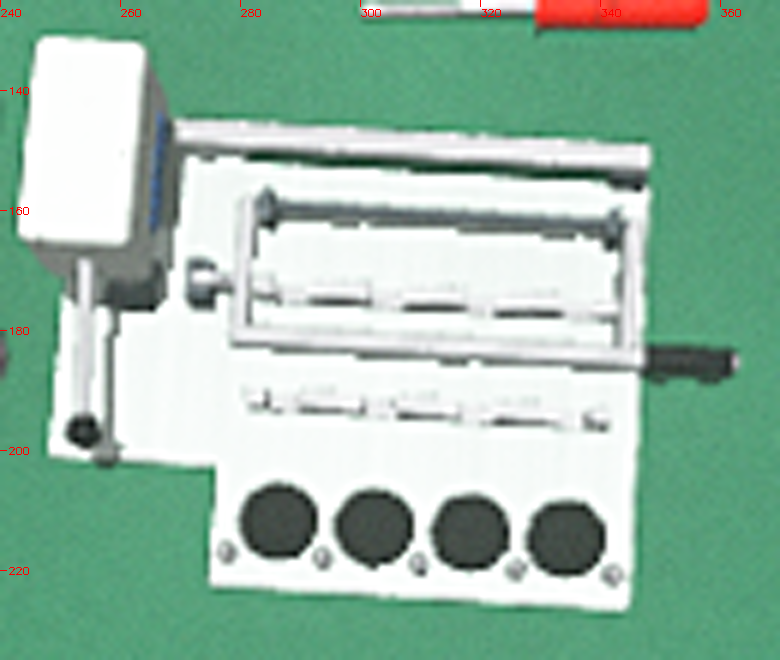

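```bash
cat >> h.py <<'E'
def go(xyz,yaw,T=None):
    "shift (cm, tool axes) and turn (rad) to reach world xyz, tool yaw deg"
    T=pose() if T is None else T
    d=T[:3,:3].T@(np.asarray(xyz,float)-T[:3,3])/10
    y0=np.degrees(np.arctan2(T[1,0],T[0,0])); t=-((yaw-y0+180)%360-180)
    return np.r_[d.round(2),np.radians(t).round(3)].tolist()
def fitst(obs,x0=(460,35,-5)):
    "obs: list of (C,u,v,stationXYZ)"
    f=lambda p:np.concatenate([proj(C,S(p,X))-[u,v] for C,u,v,X in obs])
    r=least_squares(f,x0,x_scale=[1,1,.1],loss='soft_l1');return r.x,r.fun[:].reshape(-1,2).round(1)
def S(p,X):
    a=np.radians(p[2]);c,s=np.cos(a),np.sin(a)
    return np.array([p[0]+c*X[0]-s*X[1],p[1]+s*X[0]+c*X[1],X[2]])
E
python3 - <<'E'
from h import *
C=cam('top')
k=(122-100*np.cos(.42),174,150-100*np.sin(.42))
o=[(C,286.5,211.8,(0,81,8)),(C,302.3,212.7,(0,27,8)),(C,318.3,213.7,(0,-27,8)),(C,334.5,214.7,(0,-81,8)),(C,254,197,k),(C,355,185.3,(100,-143,36)),(C,344.7,226.3,(-38,-118,8))]
print(fitst(o))
print(go((480,80,250),175))
E
```

```text
(array([461.52641605,  35.4203736 ,  -4.54095877]), array([[-0.2,  0.2],
       [ 0. ,  0.2],
       [ 0.1,  0.1],
       [-0.1, -0. ],
       [ 0.2, -0.4],
       [-0.2, -0.4],
       [ 0.2,  0.3]]))
[-40.46, -30.44, -4.57, -0.337]
```

Request:
{"method": "step_arm", "body": {
  "plan": [
    [[-4, -3, -2, -0.03, 1], [-8, -6, -4.6, -0.08, 1], [-12, -9, -4.6, -0.12, 1], [-16, -12, -4.6, -0.16, 1], [-20, -15, -4.6, -0.2, 1], [-24, -18, -4.6, -0.24, 0.5], [-28, -21, -4.6, -0.28, 0.5], [-32, -24, -4.6, -0.3, 0.5], [-36, -27, -4.6, -0.337, 0.5], [-40.5, -30.4, -4.6, -0.337, 0.5], [-40.5, -30.4, -4.6, -0.337, 0.5], [-40.5, -30.4, -4.6, -0.337, 0.5], [-40.5, -30.4, -4.6, -0.337, 0.5], [-40.5, -30.4, -4.6, -0.337, 0.5]]
  ],
  "newtons": 12
}}

```text
time_s: 1.9
ee_pos: [480.2, 81.5, 250.6]
ee_rot: [180.0, 0.0, 175.1]
force: [-0.3, 0.2, -0.3]
gripper_width: 45.7
gripper_force: 0.0
```

Run:
```python
from h import *
s=state();print(s['ee_pos'],s['ee_rot'],s['gripper_width'],s['time_s'],np.abs(s['qvel']).max())
np.save('T1.npy',pose(s)); im=grab_frame('wrist');cv2.imwrite('pics/w1.png',im)
```

```text
[480.15996151  81.5095553  250.63769238] [1.79987463e+02 3.04910173e-03 1.75136271e+02] 45.68689694734199 1.9 0.17063309811459962
```

View pics/w1.png

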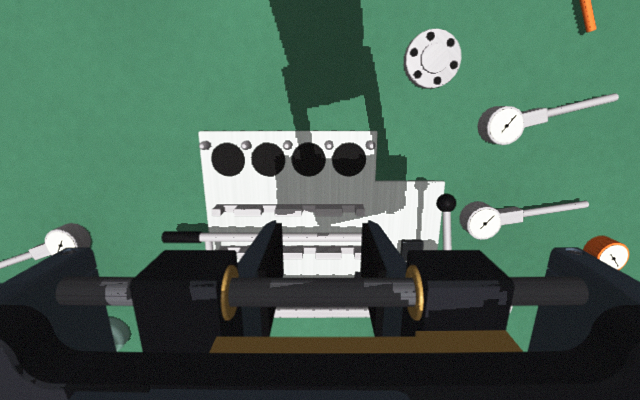

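The wrist view shows the pads at (228/268/309/349, 159), the knob at (446,202) and the grip at (182,237). The gauges are at (484,222)→tip (588,204) and (505,126)→tip (618,97), with the third partly visible at (60,240).

Run:
```python
from h import *
C=cam('wrist',np.load('T1.npy')); p=(461.5,35.4,-4.54)
k=(122-100*np.cos(.42),174,150-100*np.sin(.42))
o=[(C,349,159,(0,81,8)),(C,309,159,(0,27,8)),(C,268,159,(0,-27,8)),(C,228,159,(0,-81,8)),(C,446,202,k),(C,182,237,(100,-143,36)),(C,200,132,(-38,-118,8))]
print(fitst(o))
for a,b in [((484,222),(588,204)),((505,126),(618,97))]:
    A=on(C,*a,28);B=on(C,*b,14);d=B-A;print(A,B,np.hypot(d[0],d[1]),np.degrees(np.arctan2(d[1],d[0])))
K=S(p,k);print('knob',K)
print(go(K+[0,0,60],175.5), go(K+[0,0,3],175.5))
```

```text
(array([465.28290105,  38.71642913,  -4.55458223]), array([[ 0.2, -0.2],
       [-0.1, -0. ],
       [ 0.7,  0.2],
       [ 0.5,  0.5],
       [-2. ,  0.1],
       [ 1.5, -0.1],
       [-2. , -1. ]]))
[569.95784643 295.85596505  28.        ] [561.73626455 449.58511606  14.        ] 153.94884304880608 93.06131658586865
[443.3474484 315.1434509  28.       ] [419.22767664 468.44540095  14.        ] 155.1877935896056 98.94133690386991
knob [505.86778675 206.42468677 109.22395469]
[-1.49, 12.68, 8.15, -0.007] [-1.49, 12.68, 13.85, -0.007]
```

Request:
{"method": "step_arm", "body": {
  "plan": [
    [[-0.4, 3.2, 2, 0, 0.5], [-0.8, 6.4, 4, 0, 0.5], [-1.2, 9.6, 6, 0, 0.5], [-1.6, 12.8, 8, 0, 0.5], [-1.6, 12.8, 10, 0, 0.5], [-1.6, 12.8, 12, 0, 0.5], [-1.6, 12.8, 13.8, 0, 0.5], [-1.6, 12.8, 13.8, 0, 0.5], [-1.6, 12.8, 13.8, 0, 0.1], [-1.6, 12.8, 13.8, 0, 0.1], [-1.6, 12.8, 13.8, 0, 0.1], [-1.6, 12.8, 13.8, 0, 0.1], [-1.6, 12.8, 13.8, 0, 0.1], [-1.6, 12.8, 13.8, 0, 0.1]]
  ],
  "newtons": 12
}}

```text
time_s: 3.7
ee_pos: [508.1, 206.6, 112.8]
ee_rot: [180.0, 0.1, 175.0]
force: [1.4, 1.0, 1.3]
gripper_width: 9.2
gripper_force: 0.9
```

Run:
```python
from h import *
s=state();print(s['ee_pos'],s['gripper_width'],s['force'])
a=grab_frame('wrist')[130:330,220:420];b=grab_frame('top')[150:230,220:300]
cv2.imwrite('pics/k.png',np.hstack([cv2.resize(a,(400,400),interpolation=2),cv2.resize(b,(400,400),interpolation=2)]))
```

```text
[508.0789416  206.64387701 112.8224823 ] 9.207281188466125 [1.38654996 1.03389699 1.32508756]
```

View pics/k.png

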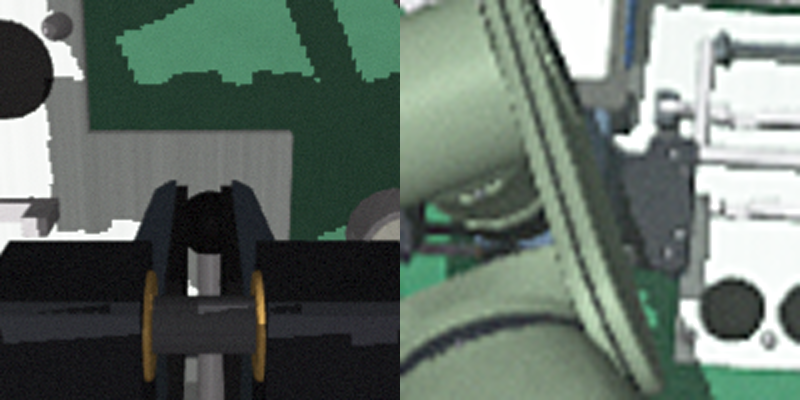

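The ball sits at the front edge of the fingers, at about wrist pixel (325,240). The fingers have closed on the arm behind it.

Run:
```python
from h import *
C=cam('wrist')
for z in (100,109,118): print(on(C,325,240,z))
for u,v in((325,240),): print(proj(C,pose()[:3,3]-[0,0,3]))
for x in range(490,520,6): print(x,proj(C,(x,206.6,109)))
```

```text
[513.96960469 208.14316967 100.        ]
[510.04364979 208.37441251 109.        ]
[506.11769488 208.60565536 118.        ]
[321.79498489 237.6201476 ]
490 [319.37115986 210.07974888]
496 [320.23224421 219.28869107]
502 [321.07857724 228.33841401]
508 [321.91043088 237.23189913]
514 [322.72807475 245.97209947]
```

Request:
{"method": "step_arm", "body": {
  "plan": [
    [[0, 0, 0, 0, 0.5], [0, 0, 0, 0, 0.5], [0, 0, 0, 0, 0.5], [0, 0, 0, 0, 0.5], [0, 0, 0, 0, 0.5]]
  ]
}}

```text
time_s: 4.42
ee_pos: [507.6, 206.6, 112.5]
ee_rot: [-180.0, -0.0, 175.0]
force: [0.4, 0.5, 0.6]
gripper_width: 46.0
gripper_force: 0.0
```

Run:
```python
from h import *
s=state();print(s['ee_pos'],s['gripper_width'],s['force'])
a=grab_frame('wrist')[130:330,220:420]
cv2.imwrite('pics/k2.png',cv2.resize(a,(800,600),interpolation=2))
```

```text
[507.59167808 206.57665781 112.51050534] 46.0266329196397 [0.361531   0.48992721 0.62633709]
```

View pics/k2.png

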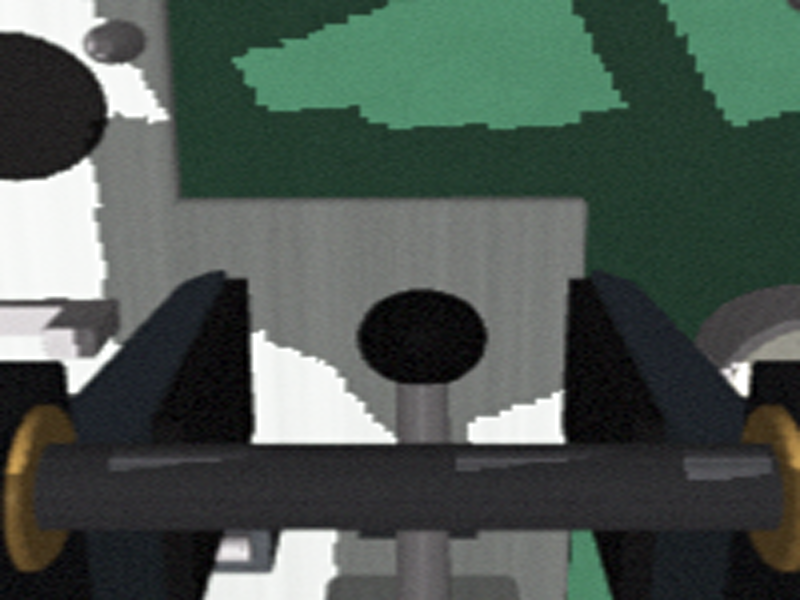

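The ball at (325,242) px projects to (511,208,109), which lies inside the grasp. I'll close fully and lift along the arc.

Request:
{"method": "step_arm", "body": {
  "plan": [
    [[-0.2, 0.1, 0, 0, 0], [-0.2, 0.1, 0, 0, 0], [-0.2, 0.1, 0, 0, 0], [-0.2, 0.1, 0, 0, 0], [-0.2, 0.1, 0, 0, 0], [0.1, 0.1, -0.7, 0, 0], [0.3, 0.1, -1.4, 0, 0], [0.5, 0.1, -2.1, 0, 0], [0.6, 0.1, -2.8, 0, 0], [0.7, 0.1, -3.5, 0, 0], [0.7, 0.1, -4.1, 0, 0], [0.7, 0.1, -4.8, 0, 0], [0.6, 0.1, -5.5, 0, 0], [0.5, 0.1, -6.2, 0, 0], [0.3, 0.1, -6.9, 0, 0], [0.1, 0.1, -7.6, 0, 0], [-0.2, 0.1, -8.2, 0, 0], [-0.2, 0.1, -8.4, 0, 0], [-0.2, 0.1, -8.4, 0, 0]]
  ],
  "newtons": 20
}}

```text
time_s: 6.85
ee_pos: [509.7, 207.4, 196.6]
ee_rot: [180.0, -0.0, 175.0]
force: [1.0, 0.2, -0.1]
gripper_width: 0.4
gripper_force: 0.0
```

Run:
```python
from h import *
s=state();print(s['ee_pos'],s['gripper_width'],s['force'])
a=grab_frame('wrist')[130:330,220:420];b=grab_frame('scene')[180:280,340:440]
cv2.imwrite('pics/k3.png',np.hstack([cv2.resize(a,(400,400),interpolation=2),cv2.resize(b,(400,400),interpolation=2)]))
```

```text
[509.68347457 207.39056039 196.55248517] 0.3763341150206118 [ 1.02219073  0.17263893 -0.06529012]
```

View pics/k3.png

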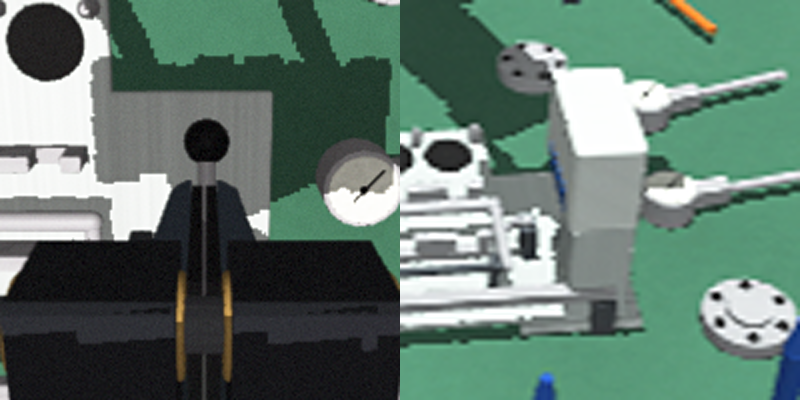

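Run:
```python
from h import *
C=cam('wrist');p=(463,37,-4.54);T=pose()
for a in np.arange(-.5,.5,.1):
    X=S(p,(122-100*np.cos(a),174,150+100*np.sin(a)));print(round(a+.42,2),proj(C,X).round(1),'diam',round(20*317.7/(C[2]@X+C[3])[2],1))
for q in [(16,3.5,22),(16,3.5,0),(16,3.5,-20),(16,0,3),(-16,0,22)]: print(q,proj(C,(T@[*q,1])[:3]).round(1))
```

```text
-0.08 [322.2 199.1] diam 22.2
0.02 [322.2 197.2] diam 23.0
0.12 [322.2 196.3] diam 23.8
0.22 [322.2 196.6] diam 24.7
0.32 [322.3 198.2] diam 25.7
0.42 [322.3 201.2] diam 26.8
0.52 [322.3 205.9] diam 27.9
0.62 [322.4 212.2] diam 29.1
0.72 [322.4 220.5] diam 30.3
0.82 [322.5 230.6] diam 31.5
(16, 3.5, 22) [327.  204.2]
(16, 3.5, 0) [327.6 215. ]
(16, 3.5, -20) [328.3 227.1]
(16, 0, 3) [321.8 213.4]
(-16, 0, 22) [321.8 248.1]
```

The wrist picture puts the visible fingertips at about tool z = -10 (edge at v≈222, 80 px apart at 46 mm opening), not +22. That explains why they closed above the ball. I'll test it by grasping 25 mm lower, where there is free space.

Request:
{"method": "step_arm", "body": {
  "plan": [
    [[0, 0, 0, 0, 0.5], [0, 0, 0, 0, 0.5], [0, 0, 0, 0, 0.5], [0, 0.1, 2.5, 0, 0.5], [0, 0.1, 5, 0, 0.5], [0, 0.1, 7.5, 0, 0.5], [0, 0.1, 9.5, 0, 0.5], [0, 0.1, 11, 0, 0.5], [0, 0.1, 11, 0, 0.5], [0, 0.1, 11, 0, 0], [0, 0.1, 11, 0, 0], [0, 0.1, 11, 0, 0], [0, 0.1, 11, 0, 0], [0, 0.1, 11, 0, 0], [0, 0.1, 11, 0, 0]]
  ],
  "newtons": 20
}}

```text
time_s: 8.82
ee_pos: [510.3, 208.5, 86.9]
ee_rot: [180.0, 0.1, 175.0]
force: [0.7, 0.1, 2.2]
gripper_width: 18.2
gripper_force: 20.0
```

Request:
{"method": "step_arm", "body": {
  "plan": [
    [[0, 0, 0, 0, 0.4], [0, 0, 0, 0, 0.4], [0, 0, 0.5, 0, 0.4], [0, 0, 1, 0, 0.4], [0, 0, 1, 0, 0.4], [0, 0, 1, 0, 0], [0, 0, 1, 0, 0], [0, 0, 1, 0, 0], [0, 0, 1, 0, 0], [0, 0, 1, 0, 0]]
  ],
  "newtons": 20
}}

```text
time_s: 10.07
ee_pos: [509.9, 208.5, 76.7]
ee_rot: [180.0, 0.0, 175.0]
force: [0.3, 0.5, 0.5]
gripper_width: 18.1
gripper_force: 20.0
```

The ball is gripped (18 mm), so the fingers really are about 33 mm shorter than stated. Now I'll lift the lever.

Request:
{"method": "step_arm", "body": {
  "plan": [
    [[0.3, 0, -0.7, 0, 0], [0.5, 0, -1.4, 0, 0], [0.7, 0, -2.1, 0, 0], [0.8, 0, -2.8, 0, 0], [0.9, 0, -3.5, 0, 0], [0.9, 0, -4.1, 0, 0], [0.9, 0, -4.8, 0, 0], [0.8, 0, -5.5, 0, 0], [0.7, 0, -6.2, 0, 0], [0.5, 0, -6.9, 0, 0], [0.3, 0, -7.5, 0, 0], [0, 0, -8.1, 0, 0], [-0.1, 0, -8.3, 0, 0], [-0.1, 0, -8.3, 0, 0], [-0.1, 0, -8.3, 0, 0]]
  ]
}}

```text
time_s: 11.95
ee_pos: [509.6, 208.5, 159.8]
ee_rot: [180.0, -0.1, 175.0]
force: [-4.7, 2.4, 3.2]
gripper_width: 18.2
gripper_force: 20.0
```

Request:
{"method": "step_arm", "body": {
  "plan": [
    [[0, 0, 0, 0, 0.45], [0, 0, 0, 0, 0.45], [0, 0, 0, 0, 0.45], [0, 0, -3, 0, 0.45], [0, 0, -6, 0, 0.45], [0, 0, -9, 0, 0.45], [0, 0, -9, 0, 0.45], [0, 0, -9, 0, 0.45]]
  ]
}}

```text
time_s: 12.95
ee_pos: [510.4, 208.0, 248.5]
ee_rot: [-180.0, -0.1, 175.0]
force: [0.1, -0.6, -0.0]
gripper_width: 41.3
gripper_force: 0.0
```

Run:
```python
from h import *
crop('wrist','pics/k4.png',140,100,460,340,2.4)
C=cam('wrist');p=(463,37,-4.54)
for a in (.68,.76,.84): print(a,proj(C,S(p,(122-100*np.cos(a-.42),174,150+100*np.sin(a-.42)))))
G=S(p,(100,-143,36));print(pose()[:3,3],G,go(G+[0,0,120],85.5),go(G+[0,0,-27],85.5))
```

```text
0.68 [321.49701998 195.55866079]
0.76 [321.51087137 200.90543233]
0.84 [321.53153452 207.18836933]
[510.16861305 207.99395654 248.09314245] [ 551.36705857 -113.4668168    36.        ] [-6.91, -31.66, 9.23, 1.562] [-6.95, -31.64, 23.93, 1.562]
```

View pics/k4.png

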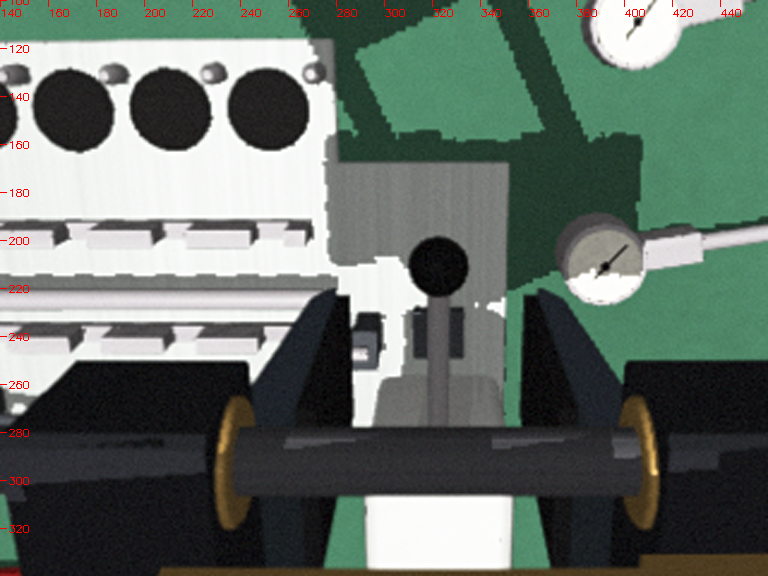

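The ball at (322,211) means the lever is fully up. Next is the keeper grip.

Request:
{"method": "step_arm", "body": {
  "plan": [
    [[-0.7, -3.2, 0, 0.16, 0.45], [-1.4, -6.4, 0, 0.32, 0.45], [-2.1, -9.6, 0, 0.48, 0.45], [-2.8, -12.8, 0, 0.64, 0.45], [-3.5, -16, 0, 0.8, 0.45], [-4.2, -19.2, 0, 0.96, 0.45], [-4.9, -22.4, 0, 1.12, 0.45], [-5.6, -25.6, 1, 1.28, 0.45], [-6.3, -28.8, 5, 1.44, 0.45], [-7, -31.7, 9.2, 1.562, 0.45], [-7, -31.7, 9.2, 1.562, 0.45], [-7, -31.7, 13, 1.562, 0.45], [-7, -31.7, 17, 1.562, 0.45], [-7, -31.7, 20, 1.562, 0.45], [-7, -31.7, 22, 1.562, 0.45], [-7, -31.7, 23.9, 1.562, 0.45], [-7, -31.7, 23.9, 1.562, 0.45], [-7, -31.7, 23.9, 1.562, 0.45]]
  ]
}}

```text
time_s: 15.25
ee_pos: [554.0, -113.1, 11.6]
ee_rot: [179.9, 0.0, 85.6]
force: [1.2, -0.3, 0.0]
gripper_width: 41.4
gripper_force: 0.0
```

Request:
{"method": "step_arm", "body": {
  "plan": [
    [[0, 0, 0, 0, 0], [0, 0, 0, 0, 0], [0, 0, 0, 0, 0], [0, 0, 0, 0, 0], [0, 0, 0, 0, 0]]
  ],
  "newtons": 20
}}

```text
time_s: 15.88
ee_pos: [551.9, -113.5, 10.7]
ee_rot: [-179.9, -0.0, 85.5]
force: [-4.8, -0.6, 5.3]
gripper_width: 15.6
gripper_force: 20.0
```

Request:
{"method": "step_arm", "body": {
  "plan": [
    [[0, 0, -0.4, 0, 0], [0, 0.05, -0.75, 0, 0], [0, 0.15, -1.5, 0, 0], [0, 0.33, -2.2, 0, 0], [0, 0.6, -2.9, 0, 0], [0, 0.9, -3.6, 0, 0], [0, 1.3, -4.2, 0, 0], [0, 1.75, -4.85, 0, 0], [0, 2.25, -5.4, 0, 0], [0, 2.85, -5.9, 0, 0], [0, 3.45, -6.3, 0, 0], [0, 4.1, -6.7, 0, 0], [0, 4.8, -7, 0, 0], [0, 5.5, -7.2, 0, 0], [0, 6.2, -7.4, 0, 0], [0, 7, -7.5, 0, 0], [0, 7.4, -7.5, 0, 0], [0, 7.4, -7.5, 0, 0], [0, 7.4, -7.5, 0, 0]]
  ]
}}

```text
time_s: 18.25
ee_pos: [628.2, -119.8, 88.0]
ee_rot: [179.8, 0.1, 85.5]
force: [-3.3, -0.6, 6.5]
gripper_width: 15.3
gripper_force: 20.0
```

Request:
{"method": "step_arm", "body": {
  "plan": [
    [[0, 0, 0, 0, 0.45], [0, 0, 0, 0, 0.45], [0, 0, 0, 0, 0.45], [0, 0, -3, 0, 0.45], [0, 0, -6, 0, 0.45], [0, 0, -9, 0, 0.45], [0, 0, -9, 0, 0.45]]
  ]
}}

```text
time_s: 19.12
ee_pos: [628.7, -119.5, 178.1]
ee_rot: [179.6, 0.0, 85.5]
force: [0.1, 0.6, -0.6]
gripper_width: 41.3
gripper_force: 0.0
```

Run:
```python
from h import *
print(go((559,-332,150),103.2))
```

```text
[-21.73, -5.31, 2.79, -0.308]
```

Request:
{"method": "step_arm", "body": {
  "plan": [
    [[-4, -1, 0, -0.06, 0.45], [-8, -2, 0, -0.12, 0.45], [-12, -3, 0.5, -0.18, 0.45], [-16, -4, 1.5, -0.24, 0.45], [-20, -5, 2.8, -0.308, 0.45], [-21.7, -5.3, 2.8, -0.308, 0.45], [-21.7, -5.3, 2.8, -0.308, 0.45], [-21.7, -5.3, 2.8, -0.308, 0.45]]
  ]
}}

```text
time_s: 20.12
ee_pos: [557.8, -330.3, 147.7]
ee_rot: [180.0, -0.0, 103.2]
force: [0.2, 0.2, 0.8]
gripper_width: 41.5
gripper_force: 0.0
```

Run:
```python
from h import *
s=state();np.save('T2.npy',pose(s));print(s['ee_pos'],s['ee_rot'],s['time_s'])
a=grab_frame('wrist');cv2.imwrite('pics/w2full.png',a)
b=grab_frame('top');cv2.imwrite('pics/topfull2.png',b)
o=np.zeros((600,800,3),np.uint8)
o[:400,:640]=a; b=cv2.resize(b[120:240,170:470],None,fx=1.6,fy=1.6,interpolation=2); o[405:405+192,:480]=b[:192,:480]
cv2.imwrite('pics/w2.png',o)
```

```text
[ 557.80858416 -330.29394335  147.73824677] [ 1.79953097e+02 -2.58979188e-02  1.03205242e+02] 20.125
```

View pics/w2.png

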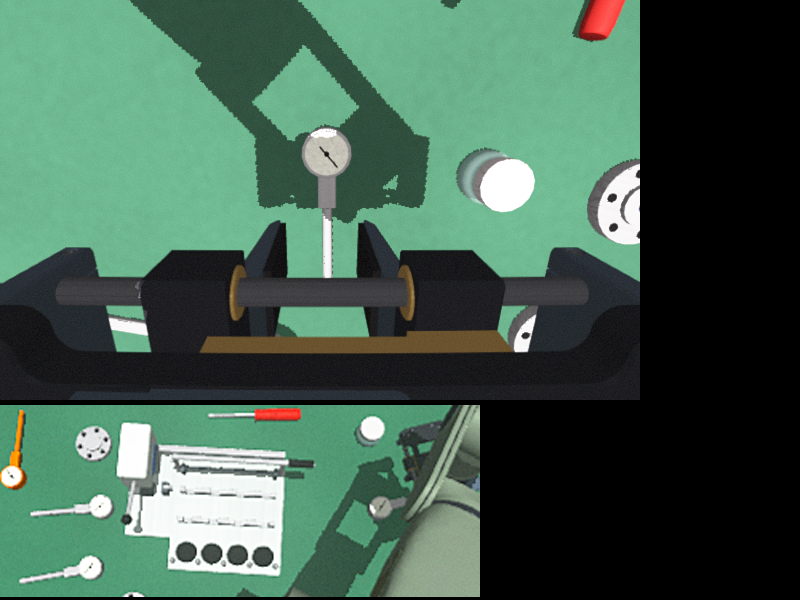

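The keeper is open in the top view. In the wrist view the gauge dial is at (326.5,154), its neck at (327,193) and its stem at (328,268).

Run:
```python
from h import *
T=np.load('T2.npy');C=cam('wrist',T)
A=on(C,326.5,154,28);N=on(C,327,193,23);B=on(C,328,268,19)
for q in(A,N,B):print(q, (np.linalg.inv(T)@[*q,1])[:3])
d=B-A;print(np.degrees(np.arctan2(d[1],d[0])),np.hypot(*d[:2]))
Tp=pose();print(proj(cam('top'),A))
a=np.radians(-77)
```

```text
[ 554.97261638 -293.71289181   28.        ] [ 36.20749811   5.49755981 119.75916542]
[ 564.74194281 -332.07669361   23.        ] [ -3.37584865   6.2406626  124.74188408]
[ 585.75730286 -414.76433977   19.        ] [-88.67961558   7.80793045 128.70461116]
-75.73153338703747 124.90456347129026
[407.73040906 182.61864979]
```

Request:
{"method": "step_arm", "body": {
  "plan": [
    [[0, 0.45, 3, -0.02, 0.45], [0, 0.45, 6, -0.02, 0.45], [0, 0.45, 9, -0.02, 0.45], [0, 0.45, 12, -0.02, 0.45], [0, 0.45, 13.5, -0.02, 0.45], [0, 0.45, 14.6, -0.02, 0.45], [0, 0.45, 15.2, -0.02, 0.45], [0, 0.45, 15.2, -0.02, 0.45], [0, 0.45, 15.2, -0.02, 0.45]]
  ]
}}

```text
time_s: 21.35
ee_pos: [562.0, -330.8, -3.7]
ee_rot: [179.9, 0.1, 104.3]
force: [0.5, -1.0, 0.2]
gripper_width: 41.1
gripper_force: 0.0
```

Request:
{"method": "step_arm", "body": {
  "plan": [
    [[0, 0, 0, 0, 0], [0, 0, 0, 0, 0], [0, 0, 0, 0, 0], [0, 0, 0, 0, 0], [0, 0, 0, 0, 0]]
  ],
  "newtons": 35
}}

```text
time_s: 21.98
ee_pos: [561.7, -330.6, -4.2]
ee_rot: [180.0, 0.0, 104.3]
force: [-0.2, 0.2, 1.7]
gripper_width: 17.8
gripper_force: 35.0
```

Run:
```python
from h import *
p=(463,37.3,-4.54);G=S(p,(39.5,-81,0));print(G, go(G+[0,0,60],175.46))
```

```text
[495.96450193 -46.57247231   0.        ] [29.14, 0.66, -6.43, -1.242]
```

Request:
{"method": "step_arm", "body": {
  "plan": [
    [[0, 0, -2, 0, 0], [0, 0, -5, 0, 0], [0, 0, -9, 0, 0], [0, 0, -13, 0, 0], [3, 0.1, -15, -0.13, 0], [6.5, 0.2, -15, -0.27, 0], [10, 0.3, -15, -0.41, 0], [13.5, 0.4, -15, -0.55, 0], [17, 0.5, -15, -0.69, 0], [20.5, 0.6, -15, -0.83, 0], [24, 0.7, -15, -0.97, 0], [27, 0.7, -15, -1.11, 0], [29.1, 0.7, -15, -1.242, 0], [29.1, 0.7, -15, -1.242, 0], [29.1, 0.7, -12, -1.242, 0], [29.1, 0.7, -9, -1.242, 0], [29.1, 0.7, -7, -1.242, 0], [29.1, 0.7, -7, -1.242, 0], [29.1, 0.7, -7, -1.242, 0]]
  ]
}}

```text
time_s: 24.35
ee_pos: [497.0, -47.4, 66.1]
ee_rot: [-180.0, 0.1, 175.4]
force: [-0.3, 0.0, -1.5]
gripper_width: 17.5
gripper_force: 35.0
```

Run:
```python
from h import *
s=state();np.save('T3.npy',pose(s));print(s['ee_pos'],s['ee_rot'],s['time_s'],s['gripper_width'])
a=grab_frame('wrist');cv2.imwrite('pics/w3full.png',a)
cv2.imwrite('pics/w3.png',cv2.resize(a[60:260,200:460],None,fx=3,fy=3,interpolation=2))
```

```text
[497.03761743 -47.36038688  66.14480677] [-1.79991857e+02  7.41927656e-02  1.75410009e+02] 24.35 17.490709884488464
```

View pics/w3.png

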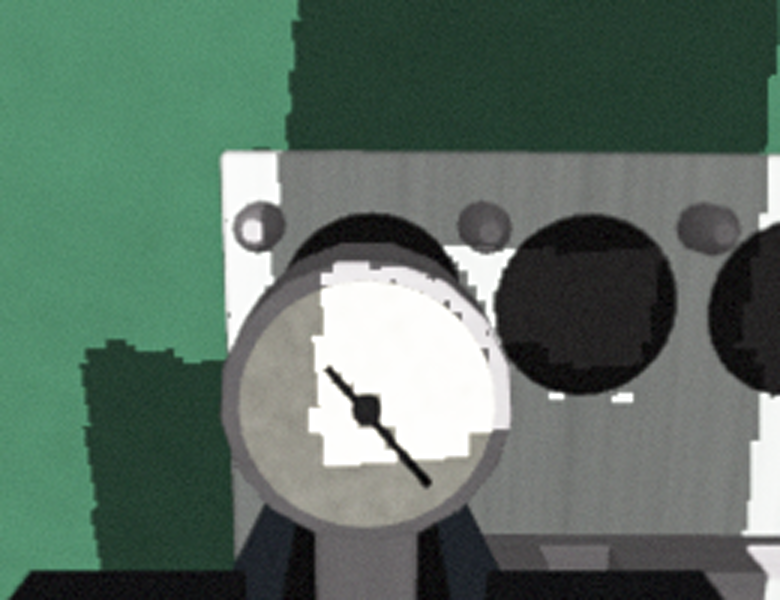

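The dial hub is at (322,196.7) and pad 2 at (395.3,161.7), with pad 1's visible rim behind the case.

Run:
```python
from h import *
T=np.load('T3.npy');C=cam('wrist',T);Ti=np.linalg.inv(T)
A=on(C,322,196.7,98);P=on(C,395.3,161.7,8)
p=(463,37.3,-4.54)
print('case tool',(Ti@[*A,1])[:3],'pad2',P,'model',S(p,(0,-27,8)))
a=np.radians(-4.54);R=np.array([[np.cos(a),np.sin(a)],[-np.sin(a),np.cos(a)]])
print('case rel pad1 in station', R@(A-P)[:2]+[0,54])
```

```text
case tool [ 36.45752025   0.04453611 -31.90243575] pad2 [463.08123157  11.36827183   8.        ] model [460.86281348  10.38471747   8.        ]
case rel pad1 in station [ 1.99976805 -1.77565106]
```

Request:
{"method": "step_arm", "body": {
  "plan": [
    [[0.05, 0.1, 0, 0, 0], [0.05, 0.1, 1, 0, 0], [0.05, 0.1, 2, 0, 0], [0.05, 0.1, 3, 0, 0], [0.05, 0.1, 4, 0, 0], [0.05, 0.1, 5, 0, 0], [0.05, 0.1, 5.6, 0, 0], [0.05, 0.1, 6, 0, 0], [0.05, 0.1, 6, 0, 0], [0.05, 0.1, 6, 0, 0]]
  ]
}}

```text
time_s: 25.65
ee_pos: [496.1, -45.8, 5.8]
ee_rot: [180.0, 0.0, 175.5]
force: [-0.4, -0.4, -1.2]
gripper_width: 17.7
gripper_force: 35.0
```

Request:
{"method": "step_arm", "body": {
  "plan": [
    [[0, -0.05, 0.15, 0, 0], [0, -0.05, 0.15, 0, 0], [0, -0.05, 0.15, 0, 0.3], [0, -0.05, 0.15, 0, 0.3], [0, -0.05, 0.15, 0, 0.3], [0, -0.05, -2, 0, 0.3], [0, -0.05, -5, 0, 0.3], [0, -0.05, -9, 0, 0.3], [0, -0.05, -13, 0, 0.3], [0, -0.05, -17, 0, 0.3], [0, -0.05, -17, 0, 0.3], [0, -0.05, -17, 0, 0.3]]
  ]
}}

```text
time_s: 27.15
ee_pos: [495.2, -46.2, 174.9]
ee_rot: [180.0, -0.1, 175.5]
force: [-0.7, 0.3, -0.3]
gripper_width: 27.5
gripper_force: 0.0
```

Run:
```python
from h import *
s=state();np.save('T4.npy',pose(s));print(s['ee_pos'],s['ee_rot'],s['time_s'],s['gripper_width'])
a=grab_frame('wrist');cv2.imwrite('pics/w4full.png',a)
cv2.imwrite('pics/w4.png',a)
```

```text
[495.16783249 -46.17106531 174.92071239] [ 1.79993787e+02 -6.47968266e-02  1.75485514e+02] 27.15 27.451550361077345
```

View pics/w4.png

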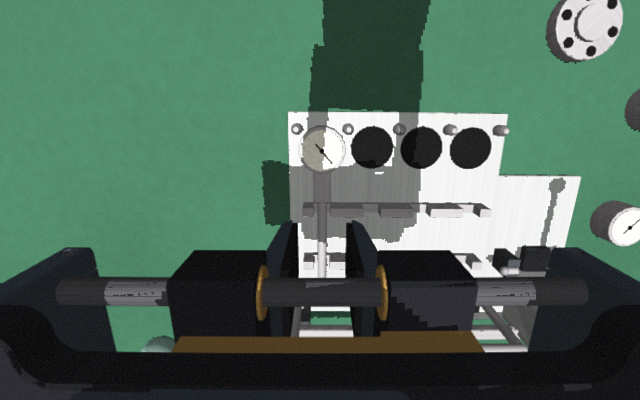

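Gauge seated: the dial at (322,150) covers pad 1 and the stem runs through both combs. Next is the near-left gauge.

Run:
```python
from h import *
print(go((435.6,352.6,150),98))
```

```text
[9.04, 39.28, 2.47, 1.352]
```

Request:
{"method": "step_arm", "body": {
  "plan": [
    [[0, 0, -3, 0, 0.6], [0, 0, -6, 0, 0.6], [0.9, 3.9, -6, 0.13, 0.6], [1.8, 7.8, -6, 0.26, 0.6], [2.7, 11.7, -6, 0.4, 0.6], [3.6, 15.6, -6, 0.53, 0.6], [4.5, 19.5, -6, 0.66, 0.6], [5.4, 23.4, -6, 0.8, 0.6], [6.3, 27.3, -6, 0.93, 0.6], [7.2, 31.2, -6, 1.06, 0.6], [8.1, 35.1, -5, 1.2, 0.6], [9, 39.3, -2, 1.35, 0.6], [9, 39.3, 2.5, 1.35, 0.6], [9, 39.3, 2.5, 1.35, 0.6], [9, 39.3, 2.5, 1.35, 0.6]]
  ]
}}

```text
time_s: 29.08
ee_pos: [437.6, 352.6, 151.2]
ee_rot: [180.0, -0.0, 98.1]
force: [0.6, -0.6, -0.7]
gripper_width: 54.8
gripper_force: 0.0
```

```bash
cat > find.py <<'E'
from h import *
import sys
s=state();T=pose(s);C=cam('wrist',T);print(s['ee_pos'].round(1),s['ee_rot'].round(2),s['time_s'])
a=grab_frame('wrist');cv2.imwrite(sys.argv[1],a)
g=cv2.medianBlur(cv2.cvtColor(a,cv2.COLOR_BGR2GRAY),5)[:260]
c=cv2.HoughCircles(g,cv2.HOUGH_GRADIENT,1.2,40,param1=120,param2=25,minRadius=18,maxRadius=32)
for u,v,r in (c[0] if c is not None else []):
    A=on(C,u,v,28);print((u,v,r),A.round(1),(np.linalg.inv(T)@[*A,1])[:2].round(1))
E
python3 find.py pics/w5.png
```

```text
[437.6 352.6 151.2] [ 1.7997e+02 -1.0000e-02  9.8110e+01] 29.075
(np.float32(73.8), np.float32(137.40001), np.float32(23.16)) [196.  371.2  28. ] [  52.4 -236.6]
(np.float32(557.4), np.float32(77.4), np.float32(27.36)) [636.4 488.5  28. ] [106.4 216. ]
(np.float32(319.80002), np.float32(225.00002), np.float32(21.72)) [441.9 316.2  28. ] [-36.7  -0.9]
(np.float32(574.2), np.float32(245.40001), np.float32(22.8)) [712.2 330.9  28. ] [-60.3 268.8]
```

Request:
{"method": "step_arm", "body": {
  "plan": [
    [[0.3, -0.2, 3, 0, 0.6], [0.3, -0.2, 6, 0, 0.6], [0.3, -0.2, 9, 0, 0.6], [0.3, -0.2, 12, 0, 0.6], [0.3, -0.2, 14, 0, 0.6], [0.3, -0.2, 15, 0, 0.6], [0.3, -0.2, 15.5, 0, 0.6], [0.3, -0.2, 15.5, 0, 0.6], [0.3, -0.2, 15.5, 0, 0.6], [0.3, -0.2, 15.5, 0, 0], [0.3, -0.2, 15.5, 0, 0], [0.3, -0.2, 15.5, 0, 0], [0.3, -0.2, 15.5, 0, 0], [0.3, -0.2, 15.5, 0, 0], [0.3, -0.2, 15.5, 0, 0]]
  ],
  "newtons": 35
}}

```text
time_s: 31.0
ee_pos: [434.7, 355.4, -4.4]
ee_rot: [180.0, -0.0, 98.1]
force: [0.6, 0.0, 0.3]
gripper_width: 17.4
gripper_force: 35.0
```

Run:
```python
from h import *
p=(463,37.3,-4.54);a=np.radians(-4.54);R=np.array([[np.cos(a),np.sin(a)],[-np.sin(a),np.cos(a)]])
C=cam('wrist',np.load('T4.npy'))
A=on(C,322,150,36)
for i,u in enumerate((372,421.5,470)): P=on(C,u,147.3,8);print(R@(A-P)[:2]+[0,54*(i+1)])
G=S(p,(39,-27,0));print(G,go(G+[0,0,60],-4.54))
```

```text
[-0.60481241 -0.53587751]
[-0.47045584 -0.68939789]
[-0.26684883 -0.13867618]
[499.74044381   7.29767028   0.        ] [-35.38, 1.51, -6.45, 1.792]
```

Request:
{"method": "step_arm", "body": {
  "plan": [
    [[0, 0, -4, 0, 0], [0, 0, -9, 0, 0], [0, 0, -14, 0, 0], [0, 0, -19, 0, 0], [-2, 0.1, -24, 0.1, 0], [-5, 0.2, -24.5, 0.27, 0], [-8, 0.4, -24.5, 0.44, 0], [-11, 0.5, -24.5, 0.61, 0], [-14, 0.6, -24.5, 0.78, 0], [-17, 0.8, -24.5, 0.95, 0], [-20, 0.9, -24.5, 1.12, 0], [-23, 1, -24.5, 1.29, 0], [-27, 1.2, -24.5, 1.46, 0], [-31, 1.4, -24.5, 1.63, 0], [-35.4, 1.5, -24.5, 1.792, 0], [-35.4, 1.5, -24.5, 1.792, 0], [-35.4, 1.5, -20, 1.792, 0], [-35.4, 1.5, -15, 1.792, 0], [-35.4, 1.5, -15, 1.792, 0], [-35.4, 1.5, -15, 1.792, 0]]
  ]
}}

```text
time_s: 33.5
ee_pos: [500.7, 7.5, 147.1]
ee_rot: [-180.0, -0.1, -4.5]
force: [-0.0, -0.3, -1.2]
gripper_width: 17.8
gripper_force: 35.0
```

Run:
```python
from h import *
s=state();print(s['ee_pos'],s['ee_rot'],s['time_s'],s['gripper_width'])
p=(463,37.3,-4.54);G=S(p,(39,-27,0));print(go(G+[0,0,55],-4.54),go(G+[0,0,4.8],-4.54))
```

```text
[500.73863196   7.54891029 147.08161745] [-1.79972353e+02 -1.43720408e-01 -4.47738550e+00] 33.5 17.79942657174382
[-0.12, 0.04, 9.21, 0.001] [-0.13, 0.04, 14.23, 0.001]
```

Request:
{"method": "step_arm", "body": {
  "plan": [
    [[-0.1, 0, 3, 0, 0], [-0.1, 0, 6, 0, 0], [-0.1, 0, 9, 0, 0], [-0.1, 0, 10.5, 0, 0], [-0.1, 0, 12, 0, 0], [-0.1, 0, 13, 0, 0], [-0.1, 0, 13.8, 0, 0], [-0.1, 0, 14.1, 0, 0], [-0.1, 0, 14.1, 0, 0], [-0.1, 0, 14.1, 0, 0]]
  ]
}}

```text
time_s: 34.75
ee_pos: [498.9, 7.1, 4.9]
ee_rot: [-180.0, -0.0, -4.5]
force: [-0.4, 0.6, -2.6]
gripper_width: 17.8
gripper_force: 35.0
```

Request:
{"method": "step_arm", "body": {
  "plan": [
    [[0, 0, 0.05, 0, 0], [0, 0, 0.05, 0, 0.3], [0, 0, 0.05, 0, 0.3], [0, 0, 0.05, 0, 0.3], [0, 0, -3, 0, 0.3], [0, 0, -8, 0, 0.3], [0, 0, -13, 0, 0.3], [0, 0, -18, 0, 0.3], [0, 0, -23, 0, 0.3], [0, 0, -23, 0, 0.3], [0, 0, -23, 0, 0.3]]
  ]
}}

```text
time_s: 36.12
ee_pos: [497.9, 7.1, 233.9]
ee_rot: [180.0, 0.1, -4.5]
force: [0.5, -0.1, -1.1]
gripper_width: 27.5
gripper_force: 0.0
```

Run:
```python
from h import *
print(go((566.3,333.5,150),92.5))
```

```text
[4.25, -33.08, 8.38, -1.694]
```

Request:
{"method": "step_arm", "body": {
  "plan": [
    [[0.4, -3, -1.5, -0.16, 0.6], [0.8, -6, -1.5, -0.32, 0.6], [1.2, -9, -1.5, -0.48, 0.6], [1.6, -12, -1.5, -0.64, 0.6], [2, -15, -1.5, -0.8, 0.6], [2.4, -18, -1.5, -0.96, 0.6], [2.8, -21, -1.5, -1.12, 0.6], [3.2, -24, -1.5, -1.28, 0.6], [3.6, -27, -1.5, -1.44, 0.6], [4, -30, -1.5, -1.6, 0.6], [4.3, -33.1, -1.5, -1.694, 0.6], [4.3, -33.1, 2, -1.694, 0.6], [4.3, -33.1, 6, -1.694, 0.6], [4.3, -33.1, 8.4, -1.694, 0.6], [4.3, -33.1, 8.4, -1.694, 0.6], [4.3, -33.1, 8.4, -1.694, 0.6]]
  ]
}}

```text
time_s: 38.12
ee_pos: [567.8, 333.7, 150.6]
ee_rot: [180.0, -0.0, 92.5]
force: [-0.3, -0.7, 0.6]
gripper_width: 55.1
gripper_force: 0.0
```

```bash
python3 find.py pics/w6.png
```

```text
[567.8 333.7 150.6] [180.    -0.    92.52] 38.125
(np.float32(454.2), np.float32(210.6), np.float32(31.32)) [703.5 318.7  28. ] [-21.  134.9]
(np.float32(414.6), np.float32(23.400002), np.float32(26.04)) [642.5 486.4  28. ] [149.2  81.3]
(np.float32(323.40002), np.float32(226.20001), np.float32(21.96)) [572.2 296.2  28. ] [-37.7   2.7]
(np.float32(603.0), np.float32(244.20001), np.float32(28.32)) [869.8 288.2  28. ] [-58.8 299.7]
```

Request:
{"method": "step_arm", "body": {
  "plan": [
    [[0.2, 0.1, 3, 0, 0.6], [0.2, 0.1, 6, 0, 0.6], [0.2, 0.1, 9, 0, 0.6], [0.2, 0.1, 12, 0, 0.6], [0.2, 0.1, 14, 0, 0.6], [0.2, 0.1, 15, 0, 0.6], [0.2, 0.1, 15.45, 0, 0.6], [0.2, 0.1, 15.45, 0, 0.6], [0.2, 0.1, 15.45, 0, 0.6], [0.2, 0.1, 15.45, 0, 0], [0.2, 0.1, 15.45, 0, 0], [0.2, 0.1, 15.45, 0, 0], [0.2, 0.1, 15.45, 0, 0], [0.2, 0.1, 15.45, 0, 0], [0.2, 0.1, 15.45, 0, 0]]
  ],
  "newtons": 35
}}

```text
time_s: 40.05
ee_pos: [568.5, 335.7, -3.9]
ee_rot: [180.0, -0.0, 92.5]
force: [-0.7, 0.3, 1.4]
gripper_width: 17.6
gripper_force: 35.0
```

Run:
```python
from h import *
s=state();T=pose(s);print(s['ee_pos'],(np.linalg.inv(T)@[572.2,296.2,28,1])[:2])
p=(463,37.3,-4.54);G=S(p,(39,27,0));print(G,go(G+[0,0,60],-4.54))
```

```text
[568.5119352  335.7244167   -3.90147094] [-39.64523163   1.94795945]
[504.01481684  61.12823534   0.        ] [-27.15, -7.65, -6.39, 1.694]
```

Request:
{"method": "step_arm", "body": {
  "plan": [
    [[0, 0, -4, 0, 0], [0, 0, -9, 0, 0], [0, 0, -14, 0, 0], [0, 0, -19, 0, 0], [0, 0, -24, 0, 0], [-2.5, -0.7, -24.5, 0.16, 0], [-5, -1.4, -24.5, 0.32, 0], [-7.5, -2.1, -24.5, 0.48, 0], [-10, -2.8, -24.5, 0.64, 0], [-12.5, -3.5, -24.5, 0.8, 0], [-15, -4.2, -24.5, 0.96, 0], [-17.5, -4.9, -24.5, 1.12, 0], [-20, -5.6, -24.5, 1.28, 0], [-23, -6.4, -24.5, 1.44, 0], [-25, -7, -24.5, 1.6, 0], [-27.2, -7.6, -24.5, 1.694, 0], [-27.2, -7.6, -20, 1.694, 0], [-27.2, -7.6, -15, 1.694, 0], [-27.2, -7.6, -15, 1.694, 0], [-27.2, -7.6, -15, 1.694, 0]]
  ]
}}

```text
time_s: 42.55
ee_pos: [505.9, 60.8, 147.6]
ee_rot: [-180.0, -0.2, -4.5]
force: [1.2, 0.2, -1.0]
gripper_width: 18.0
gripper_force: 35.0
```

Run:
```python
from h import *
s=state();print(s['ee_pos'],s['ee_rot'],s['time_s'],s['gripper_width'])
p=(463,37.3,-4.54);G=S(p,(39,27,0));print(go(G+[0,0,4.8],-4.54))
```

```text
[505.85437717  60.7695853  147.598554  ] [-1.79968696e+02 -1.52128208e-01 -4.53253597e+00] 42.55 17.976134205342024
[-0.22, -0.01, 14.28, 0.0]
```

Request:
{"method": "step_arm", "body": {
  "plan": [
    [[-0.15, 0, 3, 0, 0], [-0.15, 0, 6, 0, 0], [-0.15, 0, 9, 0, 0], [-0.15, 0, 10.5, 0, 0], [-0.15, 0, 12, 0, 0], [-0.15, 0, 13, 0, 0], [-0.15, 0, 13.8, 0, 0], [-0.15, 0, 14.1, 0, 0], [-0.15, 0, 14.1, 0, 0], [-0.15, 0, 14.1, 0, 0]]
  ]
}}

```text
time_s: 43.8
ee_pos: [503.4, 60.8, 5.4]
ee_rot: [-180.0, -0.0, -4.5]
force: [0.2, -0.2, -1.1]
gripper_width: 17.9
gripper_force: 35.0
```

Request:
{"method": "step_arm", "body": {
  "plan": [
    [[0, 0, 0.1, 0, 0], [0, 0, 0.1, 0, 0.3], [0, 0, 0.1, 0, 0.3], [0, 0, 0.1, 0, 0.3], [0, 0, -3, 0, 0.3], [0, 0, -8, 0, 0.3], [0, 0, -13, 0, 0.3], [0, 0, -18, 0, 0.3], [0, 0, -23, 0, 0.3], [0, 0, -23, 0, 0.3], [-4, 1, -23, 0, 0.3], [-8, 2, -23, 0, 0.3], [-12, 3, -23, 0, 0.3], [-12, 3, -23, 0, 0.3], [-12, 3, -23, 0, 0.3]]
  ]
}}

```text
time_s: 45.68
ee_pos: [381.4, 40.3, 234.7]
ee_rot: [-180.0, -0.0, -4.5]
force: [0.0, 0.2, -0.1]
gripper_width: 27.3
gripper_force: 0.0
```

Run:
```python
from h import *
s=state();np.save('T7.npy',pose(s));print(s['ee_pos'],s['ee_rot'],s['time_s'])
a=grab_frame('wrist')[:, 140:500];b=grab_frame('scene')[180:290,260:460]
cv2.imwrite('pics/w7.png',np.hstack([a,cv2.resize(b,(440,400),interpolation=2)]))
G=S((463,37.3,-4.54),(175-75*np.cos(1.55),-143,36+75*np.sin(1.55)));print(G,go(G+[0,0,90],85.46))
```

```text
[381.37827197  40.34141254 234.65557453] [-1.79994119e+02 -7.30410410e-03 -4.53899286e+00] 45.675
[ 624.57701376 -118.97999483  110.98378231] [25.45, 13.97, 3.36, -1.571]
```

View pics/w7.png

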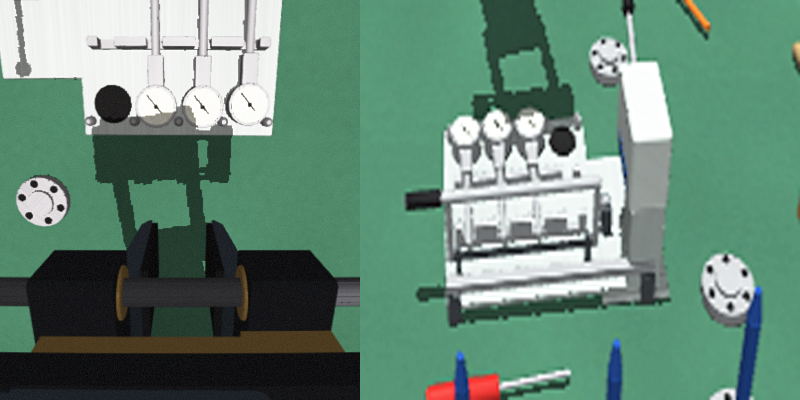

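All three gauges sit in slots 1–3: dials at (297,106), (344,106) and (390,104) in the full frame, with stems in the combs. The keeper is upright. Next I'll shut it.

Request:
{"method": "step_arm", "body": {
  "plan": [
    [[2.5, 1.4, 0, -0.16, 0.45], [5, 2.8, 0, -0.32, 0.45], [7.5, 4.2, 0, -0.48, 0.45], [10, 5.6, 0, -0.64, 0.45], [12.5, 7, 0, -0.8, 0.45], [15, 8.4, 0, -0.96, 0.45], [17.5, 9.8, 0, -1.12, 0.45], [20, 11.2, 0, -1.28, 0.45], [23, 12.6, 0, -1.44, 0.45], [25.6, 14, 0, -1.571, 0.45], [25.6, 14, 3.4, -1.571, 0.45], [25.6, 14, 6.5, -1.571, 0.45], [25.6, 14, 9.5, -1.571, 0.45], [25.6, 14, 12.5, -1.571, 0.45], [25.6, 14, 14.6, -1.571, 0.45], [25.6, 14, 14.6, -1.571, 0.45], [25.6, 14, 14.6, -1.571, 0.45]]
  ]
}}

```text
time_s: 47.9
ee_pos: [626.2, -119.7, 89.4]
ee_rot: [179.9, 0.0, 85.5]
force: [1.1, 0.0, 0.2]
gripper_width: 41.1
gripper_force: 0.0
```

Request:
{"method": "step_arm", "body": {
  "plan": [
    [[0, 0, 0, 0, 0], [0, 0, 0, 0, 0], [0, 0, 0, 0, 0], [0, 0, 0, 0, 0], [0, 0, 0, 0, 0]]
  ],
  "newtons": 20
}}

```text
time_s: 48.52
ee_pos: [626.2, -119.7, 89.9]
ee_rot: [179.8, 0.0, 85.5]
force: [2.9, -0.4, 3.6]
gripper_width: 15.6
gripper_force: 20.0
```

Request:
{"method": "step_arm", "body": {
  "plan": [
    [[0, -0.4, 0, 0, 0], [0, -0.9, 0.05, 0, 0], [0, -2, 0.25, 0, 0], [0, -3.05, 0.65, 0, 0], [0, -4.05, 1.2, 0, 0], [0, -4.65, 1.65, 0, 0], [0, -5.2, 2.1, 0, 0], [0, -5.75, 2.65, 0, 0], [0, -6.2, 3.25, 0, 0], [0, -6.6, 3.9, 0, 0], [0, -6.9, 4.6, 0, 0], [0, -7.15, 5.3, 0, 0], [0, -7.35, 6, 0, 0], [0, -7.45, 6.75, 0, 0], [0, -7.5, 7.5, 0, 0], [0, -7.5, 7.8, 0, 0], [0, -7.5, 7.8, 0, 0], [0, -7.5, 7.8, 0, 0]]
  ]
}}

```text
time_s: 50.78
ee_pos: [551.9, -114.2, 13.9]
ee_rot: [179.8, 0.1, 85.5]
force: [1.6, 2.8, 20.8]
gripper_width: 15.5
gripper_force: 20.0
```

Request:
{"method": "step_arm", "body": {
  "plan": [
    [[0, 0, -0.3, 0, 0], [0, 0, -0.3, 0, 0.45], [0, 0, -0.3, 0, 0.45], [0, 0, -0.3, 0, 0.45], [0, 0, -4, 0, 0.45], [0, 0, -9, 0, 0.45], [0, 0, -14, 0, 0.45], [0, 0, -19, 0, 0.45], [0, 0, -23.5, 0, 0.45], [0, 0, -23.5, 0, 0.45], [0, 0, -23.5, 0, 0.45]]
  ]
}}

```text
time_s: 52.15
ee_pos: [549.4, -113.6, 244.9]
ee_rot: [-179.8, -0.0, 85.5]
force: [-0.4, 0.8, -0.8]
gripper_width: 41.4
gripper_force: 0.0
```

Run:
```python
from h import *
print(pose()[:3,3],go((509.8,208.4,250),175.2))
cv2.imwrite('pics/kc.png',np.hstack([cv2.resize(grab_frame('scene')[180:290,260:460],(440,400),interpolation=2),cv2.resize(grab_frame('wrist')[100:300,160:340],(360,400))]))
```

```text
[ 549.42842945 -113.58609213  244.85810637] [31.78, -6.5, -0.49, -1.566]
```

View pics/kc.png

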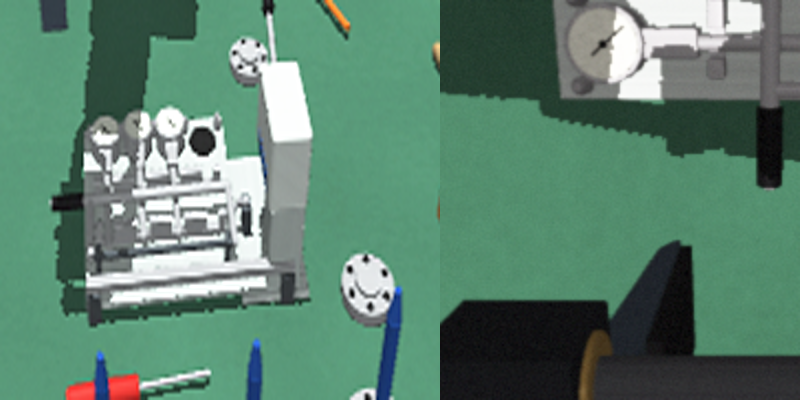

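The keeper is shut: the scene grip end at about (284,235) matches its original position. Now the lever.

Request:
{"method": "step_arm", "body": {
  "plan": [
    [[3.2, -0.65, -0.5, -0.16, 0.45], [6.4, -1.3, -0.5, -0.32, 0.45], [9.6, -1.95, -0.5, -0.48, 0.45], [12.8, -2.6, -0.5, -0.64, 0.45], [16, -3.25, -0.5, -0.8, 0.45], [19.2, -3.9, -0.5, -0.96, 0.45], [22.4, -4.55, -0.5, -1.12, 0.45], [25.6, -5.2, -0.5, -1.28, 0.45], [28.8, -5.9, -0.5, -1.44, 0.45], [31.8, -6.5, -0.5, -1.566, 0.45], [31.8, -6.5, -0.5, -1.566, 0.45], [31.8, -6.5, -0.5, -1.566, 0.45], [31.8, -6.5, 2.5, -1.566, 0.45], [31.8, -6.5, 5.5, -1.566, 0.45], [31.8, -6.5, 8.5, -1.566, 0.45], [31.8, -6.5, 8.5, -1.566, 0.45]]
  ]
}}

```text
time_s: 54.25
ee_pos: [509.2, 206.7, 158.9]
ee_rot: [-179.8, -0.3, 175.1]
force: [-0.0, 0.2, 1.6]
gripper_width: 40.9
gripper_force: 0.0
```

Request:
{"method": "step_arm", "body": {
  "plan": [
    [[0, 0, 0, 0, 0], [0, 0, 0, 0, 0], [0, 0, 0, 0, 0], [0, 0, 0, 0, 0], [0, 0, 0, 0, 0], [0, 0, 0, 0, 0]]
  ],
  "newtons": 20
}}

```text
time_s: 55.0
ee_pos: [510.9, 208.5, 161.2]
ee_rot: [-180.0, 0.0, 175.2]
force: [0.9, -1.3, 1.3]
gripper_width: 18.4
gripper_force: 20.0
```

Request:
{"method": "step_arm", "body": {
  "plan": [
    [[0.3, 0, 0.7, 0, 0], [0.5, 0, 1.4, 0, 0], [0.7, 0, 2.1, 0, 0], [0.8, 0, 2.8, 0, 0], [0.9, 0, 3.5, 0, 0], [0.9, 0, 4.1, 0, 0], [0.9, 0, 4.8, 0, 0], [0.8, 0, 5.5, 0, 0], [0.7, 0, 6.2, 0, 0], [0.5, 0, 6.9, 0, 0], [0.3, 0, 7.5, 0, 0], [0, 0, 8.1, 0, 0], [-0.1, 0, 8.5, 0, 0], [-0.1, 0, 8.6, 0, 0], [-0.1, 0, 8.6, 0, 0]]
  ]
}}

```text
time_s: 56.88
ee_pos: [511.1, 208.6, 76.9]
ee_rot: [180.0, -0.0, 175.2]
force: [-4.2, -3.2, 16.0]
gripper_width: 18.5
gripper_force: 20.0
```

Request:
{"method": "step_arm", "body": {
  "plan": [
    [[0, 0, -0.1, 0, 0], [0, 0, -0.1, 0, 0.45], [0, 0, -0.1, 0, 0.45], [0, 0, -0.1, 0, 0.45], [0, 0, -0.1, 0, 0.45], [0, 0, -4, 0, 0.45], [0, 0, -9, 0, 0.45], [0, 0, -14, 0, 0.45], [0, 0, -19, 0, 0.45], [4, -8, -19, 0, 0.45], [4, -12, -19, 0, 0.45], [4, -12, -19, 0, 0.45], [4, -12, -19, 0, 0.45]]
  ]
}}

```text
time_s: 58.5
ee_pos: [462.1, 92.4, 265.2]
ee_rot: [179.9, 0.0, 175.1]
force: [0.7, -0.0, -0.6]
gripper_width: 40.9
gripper_force: 0.0
```

Run:
```python
from h import *
s=state();C=cam('wrist',pose(s));print(s['ee_pos'],s['force'],s['time_s'])
crop('wrist','pics/end.png',180,80,500,280,2.4)
for a in (0,.1,.2,.84): print(a,proj(C,S((463,37.3,-4.54),(122-100*np.cos(a-.42),174,150+100*np.sin(a-.42)))), proj(C,S((463,37.3,-4.54),(175-75*np.cos(a),-143,36+75*np.sin(a)))))
```

```text
[462.05917148  92.37205493 265.18054785] [ 0.72660322 -0.01394756 -0.63998324] 58.5
0 [427.8658028  212.62116146] [181.49292606 243.84385535]
0.1 [430.90514807 212.217026  ] [179.27061655 246.32569667]
0.2 [434.13955323 212.73249085] [177.0752425 249.3635801]
0.84 [457.69180579 242.40177684] [165.67763146 280.22937465]
```

View pics/end.png

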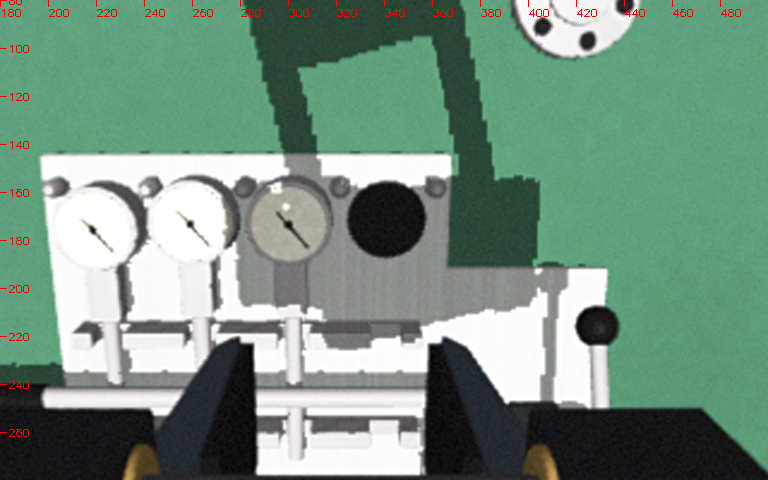

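The knob at (429,216) means the lever is down. The keeper is shut over the three stems and the dials are on their pads. I'll check the numbers before handing in.

Run:
```python
from h import *
C=cam('wrist');p=(463,37.3,-4.54);a=np.radians(-4.54);R=np.array([[np.cos(a),np.sin(a)],[-np.sin(a),np.cos(a)]])
P=on(C,180+386/2.4,80+219/2.4,8)
for u,v,k in((92,230,3),(190,224,2),(288,224,1)): print(R@(on(C,180+u/2.4,80+v/2.4,36)-P)[:2]+[0,54*k])
```

```text
[-0.26496107 -1.14494863]
[-3.3077567  -0.97778132]
[-3.0282919  -1.31387265]
```

All three are within 4 mm of their pad centres, against a 12 mm tolerance, so I'm handing in.

```bash
python3 -c "
from workcell import *
print(job_done())"
```

```text
the job is handed in; nothing more can be done
None
```

The job is handed in at about 58 s, but no verdict came back: by the last wrist image the three gauges lie in slots 1–3 within about 4 mm of their pad centres, the keeper is shut and the pen lever is fully down.

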